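# Refit the filter and hook-in lid of a bench air cleaner

## Robot

A 6-joint arm with a two-finger parallel gripper is mounted at the origin on the work surface. World frame = base frame: x ahead of the robot, y to its left, z up, the work surface at z = 0. Lengths are in mm, angles in rad, forces in N, time in s.
With the tool pointing down it reaches from about 300 to 775 mm from the base axis. Payload 14.6 kg.
Tool frame: the origin (TCP) lies on the centre line of the jaws, within the pads' length; the fingertips stand 22 mm ahead of it and the grasp point (between the pads) lies 3 mm ahead of it (manip.tcp_to_tips is the distance from the TCP to the fingertips, in mm); z points along the fingers, y is the direction in which the jaws open and shut (so a half turn about z gives the same grasp; the last joint's range is limited). The gripper opens to 94 mm and grips with 3 to 60 N. Pads are 16 mm wide; open, the fingers measure 119 mm over their backs; the gripper's body (75 mm by 177 mm) begins 78 mm behind the grasp point.
Start: joints at [1.181, 0.3, 1.521, -0, 1.321, -0.067], TCP at [174.47, 521.584, 227.446] pointing down, gripper open.
Joint ranges: [-3.03, 3.03], [-0.79, 2.21], [0.23, 2.52], [-1.04, 4.18], [0, 3.07], [-2.55, 2.55]. Speed limits (rad/s): [2.22, 2.22, 2.57, 3.14, 3.14, 3.14].

## Interface

Orientations are given as [roll, pitch, yaw] about the fixed x, y, z axes, in that order (R = Rz(yaw) Ry(pitch) Rx(roll)).
In Python, from cell import manip, vision, workorder gives the robot as it stands.
- The arm moves only by the tool carry_out, never from a script. Its argument "deltas" is a list of rows, each a list of 3 entries, a list of its own where there are three numbers: the shift along the tool's x, y, z in cm, then the turn about the tool's z in degrees, then the opening, from 0 (shut) to 1 (fully open). A call has 1 to 20 rows; each row shifts and turns the commanded pose from where the row before left it, along the tool's axes as they then stand; what a row does not reach is not made up. A row lasts 1/12 s, in which the tool goes at most 41.7 mm and 7.16 degrees, less where a joint would pass 70% of its speed; a pose out of reach is approached as far as the arm can. A call with a gripper value outside its range is refused whole. The fingers move at their own pace and stop on an object; "grip_force" is the grip in N (left out, the last holds). Time passes only in rows, so rows that do not move let the fingers close. It gives the time, the measured TCP pose, the force and the opening at its end, in the units of the state.
- manip.read_state(): the state, without advancing time (a new reading comes with each control period).
- vision.camera(name): name is "side" or "top" or "wrist"; returns (picture, depth): 400x640x3 uint8, red, green, blue; 400x640 float32, mm along the optical axis (not along the pixel's ray), 0 where there is no reading.
- vision.calibration(name): a dict with "mtx" (3x3 intrinsics, pixels), "eye" and "orientation" of the camera in the world. Camera axes: x right, y down, z forward; pixel columns grow to the right and rows downward; lengths in mm; the calibration is good to about 2 mm. A picture is of the moment at which its call begins: read the wrist's pose just before it. calibration takes no time and is no camera call; for the wrist camera it gives the pose at the moment of the call.
- workorder.sign_off(): hands the job in, once; it reports no verdict.
The state is a dict: "clock": time; "joints": joint angles; "qd": joint speeds; "effort": joint torques, N m; "eef_pos": TCP position; "eef_rot": TCP orientation; "wrist_force": force on the tool from outside, world axes, zero at the start; "moment": the same for the moment, N m; "finger_gap": finger opening in mm.
Only numpy, scipy, OpenCV 4.12 (cv2) and the standard library are available. Lean on these libraries where they do the work, as an engineer would, in place of code of your own. Each camera call takes 0.05 s, during which the arm holds its last target.

## Task

Put the filter cartridge into the open bay of the air cleaner, then close the bay with its grille lid: hook the lid's lip in under the ledge with the lid tilted, swing it down under control without letting it drop, and press its other end until the spring clip snaps over the edge. Leave the filter sitting on the bay floor, the lid flush and clipped, and do not knock the tape roll or the jar about.

Things in the scene. Friction and masses are not known exactly. Their poses are not given: they have to be found in the camera images.
- cleaner: Air cleaner: grey box fixed to the bench, 310 long (x -118 to 192) x 196 wide x 140 high. Origin on the bench under the middle of its open-topped filter bay; z up, x from the bay's ledge end (nearer the robot) to its clip end. Bay opening at the top x -94 to 80, y -73 to 73. Behind the clip end a blower housing with knob, up to z 152.
- bay_floor (a point): Middle of the bay's flat floor, 55 above the bench, axes as the cleaner. The pocket for the filter is x -80 to 80, y -73 to 73, its sides over 40 high.
- ledge (a point): Middle of the ledge's free edge, at its underside: cleaner x -94, z 134. The ledge is 6 thick, runs across the bay's whole -x end and overhangs a free space 12 deep (to a wall at cleaner x -106) and 36 high. The bay's other three sides have a rebate for the lid's flange, floor at z 134, walls at y +-83 and x 91.5.
- clip (a joint): Sprung steel clip, 44 wide, amid the bay's clip end. m: 0 at rest, to 0.009 as pushed outwards (cleaner +x); springs back by itself. At rest its nose tip is at cleaner x 86, z 141.5 to 144; a slope rises from there outwards to x 94, z 158; its top is at z 160. A lid edge pressed onto the slope with some 8 to 20 N pushes it back, passes and is locked under the nose.
- lid_grip (a point): Grille lid (loose, grey plastic, about 350 g): centre of its grip ridge, 16 (x) x 64 (y) x 26 high, in the middle of the top face. x from lip end to press end, z up out of the lid. Top face 13 below this point, underside 25 below. Starts flat on the bench, lip end towards the robot. Seated: cleaner x 0 (+-2), y 0 (+-3), z 153, top flush with the cleaner's.
- lid: The same lid, origin mid-underside, same axes. Flange plate 180 (x +-90) x 160 (y +-80), z 6 to 12; below it a solid skirt x -90 to 78, y -70 to 70, z 0 to 6. Hooked in and tilted (20 to 25 degrees is easy), the flange's underside at its x -90 edge rests on the rebate at cleaner x -90, z 134: the lid swings about that line. Its press end meets the clip's slope some 17 above its seat.
- lid_lip (a point): Middle of the free edge of the lid's lip, half-way through its thickness: x -104, z 2 in the lid's frame, same axes. The lip is a tongue 124 wide (y), 4 thick (z 0 to 4), x -104 to -90.
- lid_press (a point): Top face of the lid at the ribbed patch beside the edge that the clip takes: x 66, z 12 in the lid's frame, same axes. The place to press. Seated: cleaner z 140.
- filter_grip (a point): Filter cartridge (loose, cardboard frame, white pleats, about 250 g): centre of its pull ridge, 14 (x) x 60 (y) x 26 high, in the middle of the top face, which is 13 below this point; underside 53 below. Body 152 (x) x 136 (y) x 40. z up; fits either way round. Seated: cleaner z 108, x axes parallel, 4 to 5 play on each side.
- filter: The same cartridge, origin mid-underside, same axes.
- tape_roll: Roll of paper tape lying flat, 90 across, 24 high; origin mid-underside. Bystander.
- jar: Glass jar with a steel cap, 64 across, 85 high; origin mid-underside. Bystander.
Mind the look-alikes: they are no part of the job. There is more than one size of the filter; the job needs the smallest.

How it is judged (in metres and radians):
On the way, in this order (a step that is already met when the one before it is completed fails the run):
1. the filter cartridge sits flat on the floor of the bay, released (z of filter_grip in the frame of cleaner below 0.112 m and horizontal distance between filter_grip and cleaner below 0.012 m and angle between the z axis of filter and the z axis of cleaner, either way round below 0.05 rad and contact force between filter and the fingers below 0.1 N), for 0.2 s.
2. the lid's lip is under the ledge while the lid is tilted, its press end up (x of lid_lip in the frame of cleaner between -0.107 and -0.097 m and z of lid_lip in the frame of cleaner between 0.098 and 0.134 m and y of lid_lip in the frame of cleaner between -0.012 and 0.012 m and angle between the z axis of lid and the z axis of cleaner, either way round above 0.12 rad), for 0.1 s.
3. the lid is down flat and the clip has snapped over its edge (z of lid_grip in the frame of cleaner below 0.156 m and angle between the z axis of lid and the z axis of cleaner, either way round below 0.025 rad and value of joint clip below 0.002 m), for 0.2 s.
At the end, for the whole second after the job is handed in: Filter flat on the bay floor (4 mm in height, 12 mm off the bay's middle, 3 degrees); lid's lip under the ledge, lid within 3 mm of seated height, 10 mm of the bay's middle and 1.4 degrees of flush; clip within 2 mm of rest, over the lid's edge; all at rest (all of step 3 and z of filter_grip in the frame of cleaner below 0.112 m and horizontal distance between filter_grip and cleaner below 0.012 m and angle between the z axis of filter and the z axis of cleaner, either way round below 0.05 rad and x of lid_lip in the frame of cleaner below -0.098 m and z of lid_lip in the frame of cleaner below 0.134 m and z of lid_grip in the frame of cleaner above 0.148 m and horizontal distance between lid_grip and cleaner below 0.01 m and linear speed of each of lid, filter below 0.02 m/s); the robot touches nothing.
It fails at once if the lid is dropped or slammed (turns faster than 3.5 rad/s or moves faster than 1.2 m/s) (angular speed of lid above 3.5 rad/s or linear speed of lid above 1.2 m/s).
It fails at once if the tape roll or the jar is moved by more than 30 mm (distance of any of tape_roll, jar from where it was at the start of the episode above 0.03 m).
It also fails if it takes over 64 s, if anything falls off the work surface, if the arm or the gripper's body presses on something with over 40 N, if the wrist force passes 120 N, or if a joint passes its speed limit or range.

## Working session

There is one attempt and no reset: what is moved stays moved. The work goes in short steps, Python scripts to look and compute and a tool call to move; the robot and the scene stay as the last step left them, time stands still between calls to the robot, and variables do not carry over. Pictures are saved under pics/ and viewed, and the job is handed in when it is done.

Besides the shell and the picture viewer there is one more tool, called after "Request:" in YAML: its name, and indented under it one key for each argument. carry_out: Moves the arm, as the interface text tells. Its arguments: {"type":"object","properties":{"deltas":{"type":"array","items":{"type":"array"}},"grip_force":{"type":"number"}},"required":["deltas"]}

```bash
ls; mkdir -p pics
python3 - <<'E'
from cell import manip, vision, workorder
import cv2,json
s=manip.read_state();print(s)
for n in ("side","top"):
    p,d=vision.camera(n);cv2.imwrite(f"pics/{n}0.png",p[:,:,::-1]);
    import numpy as np
    np.savez(f"pics/{n}0.npz",p=p,d=d)
    print(n,vision.calibration(n))
E
```

```text
pics
{'clock': 0.0, 'joints': array([ 1.18138466e+00,  3.00472913e-01,  1.52156981e+00,  4.70200671e-05,
        1.32072448e+00, -6.65920750e-02]), 'qd': array([ 1.99193636e-03, -9.10847961e-04,  1.00243114e-03, -9.94566136e-05,
        1.42334432e-03, -2.19148925e-04]), 'effort': array([-1.68462971e-03, -5.31800365e+01, -3.52740633e+01,  7.07458332e-02,
        2.43849680e-02,  8.50221397e-06]), 'eef_pos': array([174.38009084, 521.37246748, 226.89009571]), 'eef_rot': array([-3.14042373e+00, -1.23601150e-04,  2.81876133e+00]), 'wrist_force': array([-0.76121414, -0.08811093,  0.71874236]), 'moment': array([-0.00507351,  0.00109458,  0.05203982]), 'finger_gap': 94.16437025987813}
side {'mtx': array([[457.47035718,   0.        , 325.38313577],
       [  0.        , 457.47035718, 199.75981525],
       [  0.        ,   0.        ,   1.        ]]), 'eye': array([ 100.14865712,  813.43702124, 1329.08700683]), 'orientation': array([-2.46475165, -0.00486642, -2.78348133])}
top {'mtx': array([[412.27536063,   0.        , 314.83970402],
       [  0.        , 412.27536063, 206.60071364],
       [  0.        ,   0.        ,   1.        ]]), 'eye': array([ 310.21077931, -101.67134379, 1557.25842569]), 'orientation': array([-3.05737268, -0.00750297, -1.57724207])}
```

View pics/side0.png

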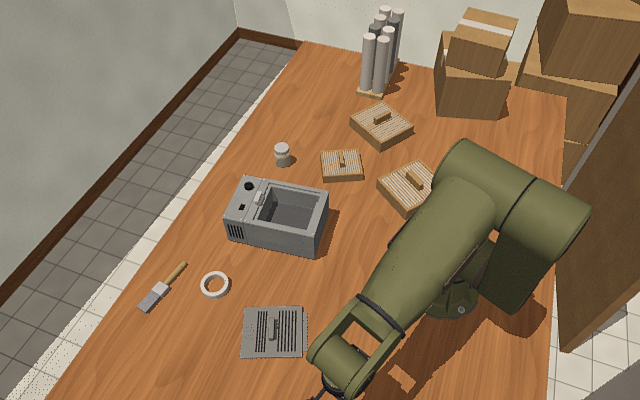

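View pics/top0.png

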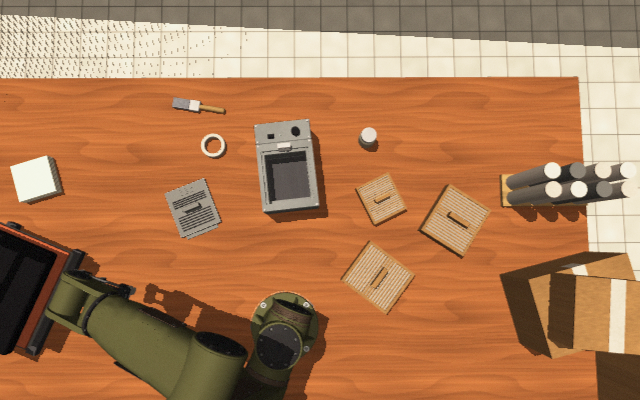

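The top view shows three filter-like cartridges, at (381,199), (455,220) and (378,277). It also shows the cleaner at (287,165), the lid at (193,208), the tape at (213,146) and the jar at (369,136). The side view shows the same three cartridges at (342,165), (381,125) and (410,188). Next I'll measure them.

```bash
cat > h.py <<'E'
from cell import manip, vision, workorder
import numpy as np, cv2
from scipy.spatial.transform import Rotation as Ro
def cal(n):
    c=vision.calibration(n); return c['mtx'],np.array(c['eye']),Ro.from_euler('xyz',c['orientation']).as_matrix()
def world(c,d):
    K,e,R=c; v,u=np.mgrid[0:d.shape[0],0:d.shape[1]]
    r=np.stack([(u-K[0,2])/K[0,0],(v-K[1,2])/K[1,1],np.ones(d.shape)],-1)*d[...,None]
    return r@R.T+e
def plane(c,uv,z):
    K,e,R=c; uv=np.atleast_2d(uv).astype(float)
    r=np.c_[(uv[:,0]-K[0,2])/K[0,0],(uv[:,1]-K[1,2])/K[1,1],np.ones(len(uv))]@R.T
    return e+r*((z-e[2])/r[:,2])[:,None]
def proj(c,P):
    K,e,R=c; q=(np.atleast_2d(P)-e)@R; q=q@K.T; return q[:,:2]/q[:,2:]
E
python3 - <<'E'
from h import *
for n in ("top","side"):
    z=np.load(f"pics/{n}0.npz");c=cal(n);W=world(c,z['d'])
    H=W[...,2]
    print(n,'noise/bench', np.median(H[(abs(W[...,0]-450)<300)&(abs(W[...,1])<600)&(H<20)]))
    seeds=dict(top=dict(A=(381,199),B=(455,220),C=(378,277),lid=(193,208)),side=dict(A=(342,165),B=(381,125),C=(410,188),lid=(274,332)))[n]
    for k,(u,v) in seeds.items():
        lo,hi=((30,60) if k!='lid' else (6,20))
        m=((H>lo)&(H<hi)).astype(np.uint8)
        m=cv2.morphologyEx(m,cv2.MORPH_CLOSE,np.ones((5,5)))
        nl,l,st,ce=cv2.connectedComponentsWithStats(m)
        i=l[v,u]
        if i==0: print(k,'none',H[v-2:v+3,u-2:u+3]);continue
        s=(l==i)&(H>lo)&(H<hi)
        P=W[s]; r=cv2.minAreaRect(P[:,:2].astype(np.float32)); print(n,k,st[i],r,'z',np.percentile(P[:,2],[10,50,90]))
        g=(abs(W[...,0]-r[0][0])<45)&(abs(W[...,1]-r[0][1])<45)&(H>np.median(P[:,2])+15)&(H<np.median(P[:,2])+40)
        if g.sum()>5:
            Q=W[g];print('   ridge',cv2.minAreaRect(Q[:,:2].astype(np.float32)),np.percentile(Q[:,2],[50,90]),g.sum())
for n in("top","side"):
    z=np.load(f"pics/{n}0.npz");p=z['p'][:,:,::-1]
    (a,b,w)=dict(top=(330,80,180),side=(215,100,220))[n]
    cv2.imwrite(f"pics/{n}crop.png",cv2.resize(p[b:b+w,a:a+w+40],None,fx=3,fy=3)[:600,:800])
E
```

```text
top noise/bench -0.4334337760052449
top A [ 355  172   51   53 1508] ((471.2591552734375, -358.1326599121094), (151.45436096191406, 137.79336547851562), 25.88115882873535) z [34.38446101 39.02140575 43.71257415]
   ridge ((470.0757141113281, -357.20806884765625), (11.635597229003906, 59.7806396484375), 26.234712600708008) [64.68423939 69.64939391] 60
B none [[83.12648559 92.56376105 87.64708107 82.6236913  88.64088273]
 [73.51661688 83.09805804 82.17187638 84.6372452  90.09613599]
 [53.08155324 60.68179329 74.33794303 78.95747417 85.36719211]
 [54.64380902 55.84804426 64.44669883 74.11666973 82.84280473]
 [48.77005482 49.38763188 45.76067692 62.41597737 70.82280789]]
C none [[64.79114842 78.82032364 87.50086747 86.50669767 88.23636304]
 [71.10486484 83.72582961 87.7204026  77.34230765 80.42578003]
 [87.62847237 84.81307381 86.74859163 88.04218024 83.75651872]
 [82.63884336 89.17159511 95.94375354 87.23061576 87.37359612]
 [84.40202439 85.33086546 87.84934378 87.52381219 89.46465926]]
top lid [ 146  169   84   70 2582] ((449.56884765625, 366.34588623046875), (311.57757568359375, 243.1
[... 827 characters left out ...]
552734), 57.75374984741211) [82.53600639 88.52484693] 107
side C [ 376  158   59   58 1762] ((179.65487670898438, -338.43951416015625), (209.91259765625, 188.02215576171875), 52.1788330078125) z [46.7829355  52.477815   56.53788011]
   ridge ((178.88230895996094, -336.71856689453125), (22.406536102294922, 84.12203216552734), 52.72431564331055) [83.60037956 90.05838157] 144
lid none [[41.04956574 34.17278976 23.17626375 10.66108093 10.60715842]
 [39.80631983 34.30477379 21.85342053 13.42920433 15.56984142]
 [40.72575461 34.4674027  22.67381444  7.8057303  13.49745198]
 [36.35323635 36.47561914 15.9523841  13.31931115 14.59348086]
 [33.22709159 39.01180448 19.62415536 11.44134854 15.15590547]]
```

View pics/topcrop.png

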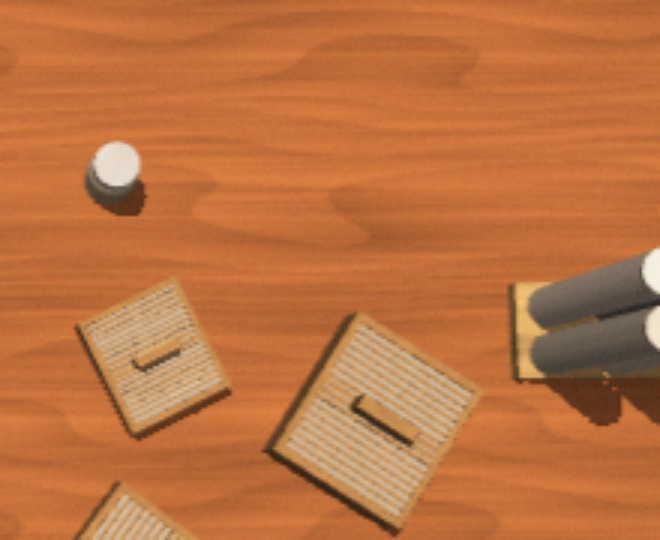

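View pics/sidecrop.png

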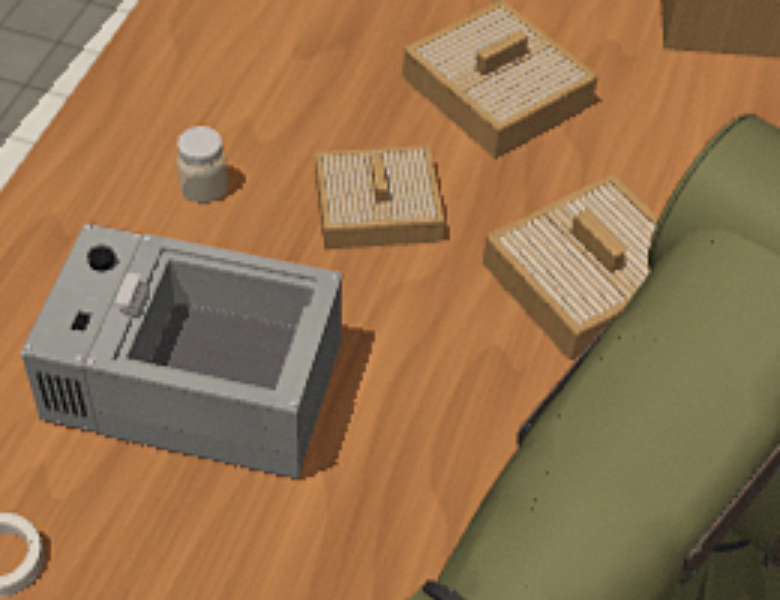

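Run:
```python
from h import *
for n in ("top","side"):
    z=np.load(f"pics/{n}0.npz");c=cal(n);W=world(c,z['d']);H=W[...,2];X=W[...,0];Y=W[...,1]
    roi=(X>280)&(X<760)&(Y>-170)&(Y<180)
    s=roi&(H>128)&(H<147)
    P=W[s];r=cv2.minAreaRect(P[:,:2].astype(np.float32));print(n,'cleaner',r,np.median(P[:,2]),s.sum())
    f=roi&(H>45)&(H<65); P=W[f]; print('floor',np.median(P,0),cv2.minAreaRect(P[:,:2].astype(np.float32)))
    # lid flange by colour grey and height
    p=z['p'].astype(int);grey=(p.max(-1)-p.min(-1)<35)
    roi=(X>310)&(X<560)&(Y>220)&(Y<480)
    s=(roi&(H>3)&(H<22)&grey).astype(np.uint8)
    s=cv2.morphologyEx(s,cv2.MORPH_OPEN,np.ones((3,3)))
    P=W[s>0];print('lid',cv2.minAreaRect(P[:,:2].astype(np.float32)),np.median(P[:,2]))
    g=roi&(H>28)&(H<45);P=W[g];print('lid ridge',cv2.minAreaRect(P[:,:2].astype(np.float32)),np.median(P,0))
    for nm,(x,y) in dict(tape=(590,300),jar=(610,-310)).items():
        m=(abs(X-x)<70)&(abs(Y-y)<70)&(H>15); P=W[m];print(nm,np.median(P,0), P.max(0) if m.any() else 0)
for n,b in dict(top=(240,110,90,110),side=(215,165,130,110)).items():
    p=np.load(f"pics/{n}0.npz")['p'][:,:,::-1];a,t,w,h=b
    cv2.imwrite(f"pics/{n}cl.png",cv2.resize(p[t:t+h,a:a+w],None,fx=5,fy=5,interpolation=cv2.INTER_CUBIC))
```

```text
top cleaner ((579.23583984375, -11.249366760253906), (310.990478515625, 196.27345275878906), 6.1932220458984375) 138.78447542285608 2717
floor [543.9649876  -15.50839027  55.09336902] ((524.1735229492188, -18.00959014892578), (200.0562744140625, 194.7755889892578), 5.980228424072266)
lid ((438.59613037109375, 344.1997985839844), (186.94288635253906, 156.58033752441406), 21.718019485473633) 11.228428725217327
lid ridge ((441.3238525390625, 346.85223388671875), (16.898117065429688, 62.296688079833984), 21.584714889526367) [439.88092089 345.95070972  36.56808016]
tape [641.2829176  279.45323855  22.3641755 ] [659.88496775 369.52283222  31.57486912]
jar [ 669.66630498 -318.94088785   46.99767924] [ 679.98923366 -282.76287182   90.89501607]
side cleaner ((577.117919921875, -12.346511840820312), (311.4405822753906, 206.306396484375), 6.132206439971924) 139.2675954158874 2631
floor [548.10029816 -29.48292739  55.79000466] ((575.6453247070312, -7.0969085693359375), (310.26434326171875, 197.22677612304688), 6.352003574371338)
lid ((433.34625244140625, 346.55450439453125), (192.98187255859375, 161.71658325195312), 22.034826278686523) 12.267874532551787
lid ridge ((439.1162109375, 348.24005126953125), (16.05836296081543, 66.4217529296875), 21.208663940429688) [438.25702371 348.81952134  37.80285116]
tape [641.07369367 285.17080474  23.14460918] [659.73391627 352.24668668  30.40006084]
jar [ 668.4861826  -304.54118597   43.97987151] [ 679.9617013  -274.28299425   92.53038771]
```

Cartridge A, at top (381,199) and side (342,165), measures about 152 x 137 with its top near 40. B and C measure about 190 x 210 with tops near 52. A is therefore the smallest and matches the description. The crops show it clear of everything else, about 200 mm from the jar. I'll turn the tool, then move above it.

Request:
carry_out:
  deltas:
    - [[0, 0, 0], 6.5, 1]
    - [[0, 0, 0], 6.5, 1]
    - [[0, 0, 0], 6.5, 1]
    - [[0, 0, 0], 6.5, 1]
    - [[0, 0, 0], 6.5, 1]
    - [[0, 0, 0], 6.5, 1]
    - [[0, 0, 0], 6.3, 1]

```text
clock: 0.68
eef_pos: [174.4, 521.5, 227.1]
eef_rot: [-3.141, 0.0, 2.023]
wrist_force: [-0.5, 0.0, 0.6]
finger_gap: 93.9
```

Request:
carry_out:
  deltas:
    - [[-1.5, 0.25, 0], 0, 1]
    - [[-3, 0.5, 0], 0, 1]
    - [[-3, 0.5, 0], 0, 1]
    - [[-3, 0.5, 0], 0, 1]
    - [[-3, 0.5, 0], 0, 1]
    - [[-3, 0.5, 0], 0, 1]
    - [[-3, 0.5, 0], 0, 1]
    - [[-3, 0.5, 0], 0, 1]
    - [[-3, 0.5, 0], 0, 1]
    - [[-3, 0.5, 0], 0, 1]
    - [[-3, 0.5, 0], 0, 1]
    - [[-3, 0.5, 0], 0, 1]
    - [[-3, 0.5, 0], 0, 1]
    - [[-3, 0.5, 0], 0, 1]
    - [[-3, 0.5, 0], 0, 1]
    - [[-1.5, 0.25, 0], 0, 1]

```text
clock: 2.02
eef_pos: [441.6, 148.6, 227.2]
eef_rot: [-3.141, 0.0, 2.027]
wrist_force: [0.3, 0.3, -0.1]
finger_gap: 93.7
```

Request:
carry_out:
  deltas:
    - [[-1.4, -0.6, 0], 0, 1]
    - [[-2.8, -1.2, 0], 0, 1]
    - [[-2.8, -1.2, 0], 0, 1]
    - [[-2.8, -1.2, 0], 0, 1]
    - [[-2.8, -1.2, 0], 0, 1]
    - [[-2.8, -1.2, 0], 0, 1]
    - [[-2.8, -1.2, 0], 0, 1]
    - [[-2.8, -1.2, 0], 0, 1]
    - [[-2.8, -1.2, 0], 0, 1]
    - [[-2.8, -1.2, 0], 0, 1]
    - [[-2.8, -1.2, 0], 0, 1]
    - [[-2.8, -1.2, 0], 0, 1]
    - [[-2.8, -1.2, 0], 0, 1]
    - [[-2.8, -1.2, 0], 0, 1]
    - [[-2.8, -1.2, 0], 0, 1]
    - [[-2.8, -1.2, 0], 0, 1]
    - [[-2.8, -1.2, 0], 0, 1]
    - [[-1.4, -0.6, 0], 0, 1]
    - [[0, 0, 0], 0, 1]
    - [[0, 0, 0], 0, 1]

```text
clock: 3.68
eef_pos: [467.3, -366.4, 226.7]
eef_rot: [-3.141, -0.001, 2.027]
wrist_force: [0.1, 0.5, 0.1]
finger_gap: 94.0
```

```bash
cat >> h.py <<'E'
def snap(n,tag):
    c=cal(n);p,d=vision.camera(n);cv2.imwrite(f"pics/{n}_{tag}.png",p[:,:,::-1]);np.savez(f"pics/{n}_{tag}.npz",p=p,d=d);return c,p,d
def todelta(target,yaw_deg=None):
    s=manip.read_state();y=s['eef_rot'][2];d=np.array(target)-s['eef_pos']
    t=0 if yaw_deg is None else (np.degrees(y)-yaw_deg+180)%360-180
    return np.round([(np.cos(y)*d[0]+np.sin(y)*d[1])/10,(np.sin(y)*d[0]-np.cos(y)*d[1])/10,-d[2]/10,t],2)
E
python3 - <<'E'
from h import *
c,p,d=snap('wrist','f1');print(c[1],np.round(c[2],3));W=world(c,d);H=W[...,2]
t=(H>30)&(H<48)&(d>0)
l=cv2.connectedComponentsWithStats(t.astype(np.uint8));i=1+np.argmax(l[2][1:,4]);t=l[1]==i
P=W[t];print(cv2.minAreaRect(P[:,:2].astype(np.float32)),np.median(P[:,2]))
g=(H>58)&(H<75)&(abs(W[...,0]-470)<50)&(abs(W[...,1]+357)<50);P=W[g];print(cv2.minAreaRect(P[:,:2].astype(np.float32)),np.median(P,0),g.sum())
E
```

```text
[ 431.72212799 -292.09952893  383.52113811] [[ 0.897  0.423  0.124]
 [ 0.441 -0.861 -0.254]
 [-0.001  0.282 -0.959]]
((471.10406494140625, -359.39556884765625), (152.74343872070312, 136.43316650390625), 26.002946853637695) 39.092482745543606
((471.2096252441406, -358.7066650390625), (13.461902618408203, 59.355873107910156), 26.164220809936523) [ 470.02755171 -356.94331706   65.26970944] 755
```

View pics/wrist_f1.png

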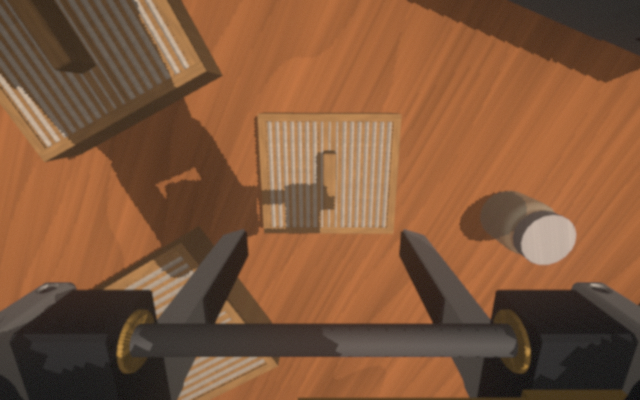

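The close crop shows the small filter at (330,172), with its ridge at (330,180) running across the jaws. The wrist measurement is centre (471,-359), top 39 and size 153 x 136, which agrees with the other views.

```bash
python3 -c "
from h import *
print(todelta((471,-358.7,66),116.1))"
```

```text
[ 0.47  0.62 16.1   0.09]
```

Request:
carry_out:
  deltas:
    - [[0.25, 0.3, 1], 0, 1]
    - [[0.25, 0.3, 2], 0, 1]
    - [[0, 0, 2.5], 0, 1]
    - [[0, 0, 2.5], 0, 1]
    - [[0, 0, 2.5], 0, 1]
    - [[0, 0, 2.5], 0, 1]
    - [[0, 0, 2], 0, 1]
    - [[0, 0, 1], 0, 1]
    - [[0, 0, 0], 0, 1]
    - [[0, 0, 0], 0, 0]
    - [[0, 0, 0], 0, 0]
    - [[0, 0, 0], 0, 0]
    - [[0, 0, 0], 0, 0]
    - [[0, 0, 0], 0, 0]
    - [[0, 0, 0], 0, 0]
    - [[0, 0, 0], 0, 0]
  grip_force: 20

```text
clock: 5.07
eef_pos: [470.9, -359.2, 67.7]
eef_rot: [3.141, 0.0, 2.028]
wrist_force: [0.2, 0.3, -0.1]
finger_gap: 50.6
```

Request:
carry_out:
  deltas:
    - [[0, 0, 0], 0, 0]
    - [[0, 0, 0], 0, 0]
    - [[0, 0, 0], 0, 0]
    - [[0, 0, 0], 0, 0]
    - [[0, 0, 0], 0, 0]
    - [[0, 0, 0], 0, 0]
    - [[0, 0, 0], 0, 0]
    - [[0, 0, 0], 0, 0]

```text
clock: 5.73
eef_pos: [470.8, -359.1, 67.5]
eef_rot: [-3.142, 0.0, 2.028]
wrist_force: [-0.8, 0.2, -1.0]
finger_gap: 14.2
```

Request:
carry_out:
  deltas:
    - [[0, 0, -0.7], 0, 0]
    - [[0, 0, -1.5], 0, 0]
    - [[0, 0, -2.1], 0, 0]
    - [[0, 0, -2.1], 0, 0]
    - [[0, 0, -2.1], 0, 0]
    - [[0, 0, -2.1], 0, 0]
    - [[0, 0, -2.1], 0, 0]
    - [[0, 0, -2.1], 0, 0]
    - [[0, 0, -2.1], 0, 0]
    - [[0, 0, -1.5], 0, 0]
    - [[0, 0, -0.8], 0, 0]
    - [[0, 0, 0], 4, 0]
    - [[0, 0, 0], 6, 0]
    - [[0, 0, 0], 6, 0]
    - [[0, 0, 0], 4, 0]

```text
clock: 6.98
eef_pos: [470.6, -358.9, 259.0]
eef_rot: [-3.141, -0.001, 1.673]
wrist_force: [-0.6, -0.5, -2.8]
finger_gap: 13.7
```

Run:
```python
from h import *
s=manip.read_state();print(s['eef_pos'],np.degrees(s['eef_rot'][2]),s['finger_gap'],s['wrist_force'])
print(todelta((541.4,-15.8,256),96.17))
# re-measure cleaner in a fresh top view w/o arm over
c,p,d=snap('top','c1');W=world(c,d);H=W[...,2];X=W[...,0];Y=W[...,1]
roi=(X>280)&(X<760)&(Y>-170)&(Y<180)
P=W[roi&(H>128)&(H<147)];r=cv2.minAreaRect(P[:,:2].astype(np.float32));print(r)
cv2.imwrite('pics/topc1.png',cv2.resize(p[100:240,220:480,::-1],None,fx=3,fy=3,interpolation=cv2.INTER_CUBIC))
```

```text
[ 470.62847478 -358.85646714  258.98840772] 95.88351171758192 13.735103920723715 [-0.64148004 -0.48705515 -2.77320421]
[33.4  10.56  0.3  -0.29]
((579.3533935546875, -11.22491455078125), (311.2558898925781, 196.55474853515625), 6.140544891357422)
```

View pics/topc1.png

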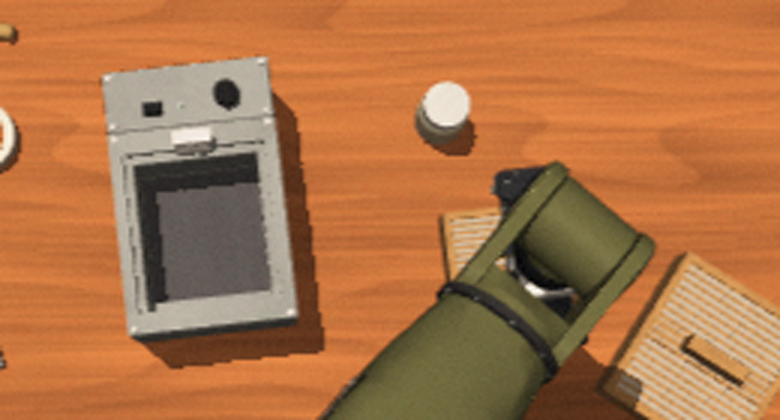

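The crop shows the cleaner unobstructed, with the clip at (193,138), the bay at (205,225), and the arm away over the filter. I'm taking the bay origin as (542.4,-15.2) with yaw 6.15°.

Request:
carry_out:
  deltas:
    - [[1.2, 0.4, 0], 0, 0]
    - [[2.4, 0.75, 0], 0, 0]
    - [[2.4, 0.75, 0], 0, 0]
    - [[2.4, 0.75, 0], 0, 0]
    - [[2.4, 0.75, 0], 0, 0]
    - [[2.4, 0.75, 0], 0, 0]
    - [[2.4, 0.75, 0], 0, 0]
    - [[2.4, 0.75, 0], 0, 0]
    - [[2.4, 0.75, 0], 0, 0]
    - [[2.4, 0.75, 0], 0, 0]
    - [[2.4, 0.75, 0], 0, 0]
    - [[2.4, 0.75, 0], 0, 0]
    - [[2.4, 0.75, 0], 0, 0]
    - [[2.4, 0.75, 0], 0, 0]
    - [[1.2, 0.45, 0], -0.3, 0]
    - [[0, 0, 0], 0, 0]
    - [[0, 0, 0], 0, 0]
    - [[0, 0, 0], 0, 0]

```text
clock: 8.53
eef_pos: [539.7, -14.2, 259.3]
eef_rot: [-3.141, 0.0, 1.685]
wrist_force: [-0.8, 0.6, -3.0]
finger_gap: 13.9
```

Run:
```python
from h import *
s=manip.read_state();print(s['eef_pos'],np.degrees(s['eef_rot'][2]),s['finger_gap'],s['wrist_force'])
print(todelta((542.4,-15.2,120),96.15))
snap('wrist','c1');snap('side','c1')
a=cv2.imread('pics/wrist_c1.png');b=cv2.imread('pics/side_c1.png')[120:290,190:420]
b=cv2.resize(b,(541,400));cv2.imwrite('pics/c1.png',cv2.resize(np.hstack([a,b]),None,fx=.67,fy=.67))
```

```text
[539.6606391 -14.208809  259.3255261] 96.53524135536438 13.917096490352254 [-0.82941979  0.57905048 -3.01257007]
[-0.13  0.26 13.93  0.39]
```

View pics/c1.png

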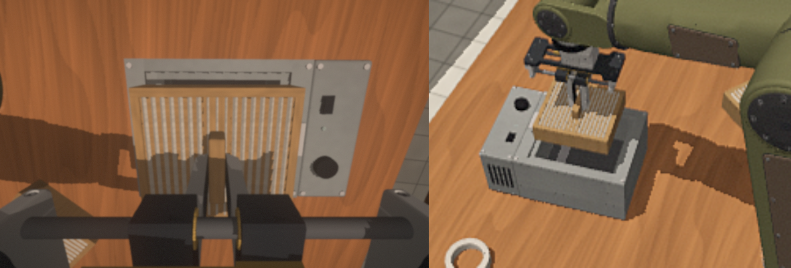

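Run:
```python
from h import *
z=np.load('pics/wrist_c1.npz');d=z['d'];c=cal('wrist');W=world(c,d);H=W[...,2];d0=d>0
m=d0&(H>134)&(H<145);m=cv2.morphologyEx(m.astype(np.uint8),cv2.MORPH_OPEN,np.ones((3,3)))>0
P=W[m][:,:2].astype(np.float32)
for ang in(5.7,6.15,6.6):
    a=np.radians(ang);R=np.array([[np.cos(a),np.sin(a)],[-np.sin(a),np.cos(a)]]);q=(P-[542.4,-15.2])@R.T
    print(ang,np.percentile(q[:,0],[.2,1,99,99.8]),np.percentile(q[:,1],[.2,1,99,99.8]))
r=cv2.minAreaRect(P);print(r)
# edge line slope of far y edge
e=[];
for col in range(190,540,5):
    rows=np.where(m[:,col])[0]
    if len(rows): e.append(W[rows[0],col])
e=np.array(e);v=np.array(cv2.fitLine(e[:,:2].astype(np.float32),cv2.DIST_HUBER,0,.01,.01)).ravel();print('far edge angle',np.degrees(np.arctan2(v[1],v[0])),v[2:],len(e))
# filter top
t=d0&(H>222)&(H<240);P=W[t];P=P[(abs(P[:,0]-540)<110)&(abs(P[:,1])<110)];print(cv2.minAreaRect(P[:,:2].astype(np.float32)),np.median(P,0))
```

```text
5.7 [-117.30946156 -114.4415081   189.60883392  191.07350249] [-96.12564994 -92.81105954  96.26399181  97.24649031]
6.15 [-117.00749482 -113.87901632  189.70956161  191.08309044] [-97.19308182 -93.96350581  95.83309912  96.23838183]
6.6 [-116.61345455 -113.25705768  189.74340156  191.22774984] [-98.40202193 -95.19845008  95.84753578  96.81412484]
((579.42822265625, -12.940185546875), (310.0616760253906, 196.15902709960938), 6.159972667694092)
far edge angle 6.195143 [533.50476  80.31768] 70
((540.1721801757812, -11.914840698242188), (152.9319610595703, 130.90367126464844), 6.425612449645996) [537.21904591  13.2276115  231.13521309]
```

Request:
carry_out:
  deltas:
    - [[-0.15, 0.24, 0], 0.35, 0]
    - [[0, 0, 1], 0, 0]
    - [[0, 0, 1.6], 0, 0]
    - [[0, 0, 1.6], 0, 0]
    - [[0, 0, 1.6], 0, 0]
    - [[0, 0, 1.2], 0, 0]
    - [[0, 0, 1], 0, 0]
    - [[0, 0, 1], 0, 0]
    - [[0, 0, 1], 0, 0]
    - [[0, 0, 0.5], 0, 0]
    - [[0, 0, 0], 0, 0]

```text
clock: 9.55
eef_pos: [542.0, -14.8, 153.2]
eef_rot: [-3.14, -0.0, 1.678]
wrist_force: [0.2, 0.6, -3.5]
finger_gap: 14.0
```

Request:
carry_out:
  deltas:
    - [[-0.05, 0, 0.6], 0, 0]
    - [[0, 0, 0.6], 0, 0]
    - [[0, 0, 0.6], 0, 0]
    - [[0, 0, 0.4], 0, 0]
    - [[0, 0, 0.3], 0, 0]
    - [[0, 0, 0.2], 0, 0]
    - [[0, 0, 0.1], 0, 0]
    - [[0, 0, 0.1], 0, 0]
    - [[0, 0, 0], 0, 0]
    - [[0, 0, 0], 0, 0]

```text
clock: 10.38
eef_pos: [542.5, -15.3, 125.6]
eef_rot: [3.141, 0.0, 1.678]
wrist_force: [0.5, -0.7, -1.5]
finger_gap: 13.4
```

Request:
carry_out:
  deltas:
    - [[0, 0, 0.1], 0, 0]
    - [[0, 0, 0.1], 0, 0]
    - [[0, 0, 0], 0, 0]
    - [[0, 0, 0], 0, 0]

```text
clock: 10.72
eef_pos: [542.5, -15.3, 123.4]
eef_rot: [-3.141, -0.0, 1.678]
wrist_force: [-0.1, 0.8, -2.5]
finger_gap: 14.0
```

Request:
carry_out:
  deltas:
    - [[0, 0, 0.1], 0, 0]
    - [[0, 0, 0.05], 0, 0]
    - [[0, 0, 0], 0, 0]
    - [[0, 0, 0], 0, 0]
    - [[0, 0, 0], 0, 0]

```text
clock: 11.13
eef_pos: [542.6, -15.3, 122.4]
eef_rot: [3.141, 0.0, 1.678]
wrist_force: [-3.5, 0.1, 5.8]
finger_gap: 14.0
```

Seated: the force reversed at the expected height of 122.4. Now I'll release it.

Request:
carry_out:
  deltas:
    - [[0, 0, 0], 0, 0.5]
    - [[0, 0, 0], 0, 0.5]
    - [[0, 0, 0], 0, 0.5]
    - [[0, 0, 0], 0, 0.5]
    - [[0, 0, 0], 0, 0.5]
    - [[0, 0, 0], 0, 0.5]
    - [[0, 0, -1], 0, 0.5]
    - [[0, 0, -2], 0, 0.5]
    - [[0, 0, -2.5], 0, 0.5]
    - [[0, 0, -2.5], 0, 0.5]
    - [[0, 0, -2.5], 0, 0.5]
    - [[0, 0, -2], 0, 1]
    - [[0, 0, -1], 0, 1]
    - [[0, 0, 0], 0, 1]
    - [[0, 0, 0], 0, 1]

```text
clock: 12.38
eef_pos: [542.3, -15.3, 256.6]
eef_rot: [-3.142, 0.0, 1.678]
wrist_force: [-0.3, 0.6, -1.1]
finger_gap: 70.1
```

Run:
```python
from h import *
s=manip.read_state();print(s['eef_pos'],np.degrees(s['eef_rot'][2]),s['finger_gap'],s['wrist_force'])
c,p,d=snap('wrist','c2');W=world(c,d);H=W[...,2]
t=(d>0)&(H>88)&(H<102)&(abs(W[...,0]-542)<95)&(abs(W[...,1]+15)<90);P=W[t];print(cv2.minAreaRect(P[:,:2].astype(np.float32)),np.percentile(P[:,2],[10,50,90]))
A=np.c_[P[:,:2],np.ones(len(P))];k=np.linalg.lstsq(A,P[:,2],rcond=None)[0];print('tilt',k)
g=(d>0)&(H>112)&(H<128)&(abs(W[...,0]-542)<40)&(abs(W[...,1]+15)<45);P=W[g];print('ridge',cv2.minAreaRect(P[:,:2].astype(np.float32)),np.median(P,0))
```

```text
[542.34544125 -15.2913408  256.5973169 ] 96.15307015393228 70.0703428411173 [-0.30506642  0.63806943 -1.09307084]
((531.3209838867188, -19.079177856445312), (184.85130310058594, 145.2960968017578), 6.1982855796813965) [92.8461193  94.24181273 96.80232218]
tilt [-8.83043510e-03 -3.60995090e-03  9.91403743e+01]
ridge ((543.5530395507812, -14.919816970825195), (13.489904403686523, 59.5495491027832), 5.891392707824707) [543.17440729 -12.62874996 120.31927587]
```

View pics/wrist_c2.png

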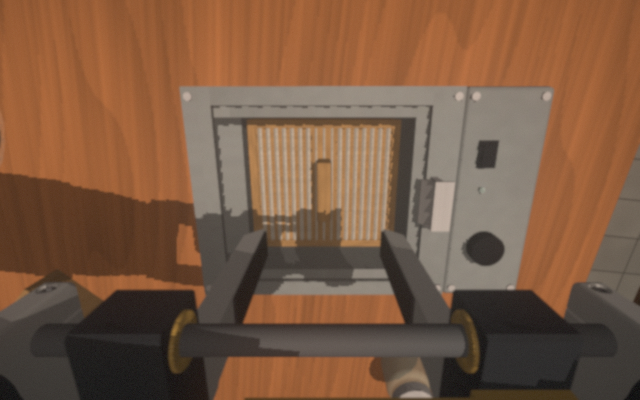

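The filter sits flat at (323,185). Its top reads about 94 with no tilt, and its ridge is at (543.6,-14.9), which is centred. Step 1 looks met. Next I'll go to the lid.

Request:
carry_out:
  deltas:
    - [[0, 0, 0], -7, 1]
    - [[0, 0, 0], -7, 1]
    - [[0, 0, 0], -7, 1]
    - [[0, 0, 0], -7, 1]
    - [[0, 0, 0], -7, 1]
    - [[0, 0, 0], -7, 1]
    - [[0, 0, 0], -7, 1]
    - [[0, 0, 0], -7, 1]
    - [[0, 0, 0], -7, 1]
    - [[0, 0, 0], -7, 1]
    - [[0, 0, 0], -7, 1]
    - [[0, 0, 0], -7, 1]
    - [[0, 0, 0], -7, 1]
    - [[0, 0, 0], -7, 1]
    - [[0, 0, 0], -7, 1]

```text
clock: 13.68
eef_pos: [542.1, -15.3, 255.3]
eef_rot: [3.14, -0.002, -2.766]
wrist_force: [-0.8, -0.4, 0.8]
finger_gap: 94.1
```

Request:
carry_out:
  deltas:
    - [[-0.15, 1.3, 0], 0, 1]
    - [[-0.3, 2.7, 0], 0, 1]
    - [[-0.3, 2.7, 0], 0, 1]
    - [[-0.3, 2.7, 0], 0, 1]
    - [[-0.3, 2.7, 0], 0, 1]
    - [[-0.3, 2.7, 0], 0, 1]
    - [[-0.3, 2.7, 0], 0, 1]
    - [[-0.3, 2.7, 0], 0, 1]
    - [[-0.3, 2.7, 0], 0, 1]
    - [[-0.3, 2.7, 0], 0, 1]
    - [[-0.3, 2.7, 0], 0, 1]
    - [[-0.3, 2.7, 0], 0, 1]
    - [[-0.3, 2.7, 0], 0, 1]
    - [[-0.3, 2.7, 0], 0, 1]
    - [[-0.1, 1.2, 0], 0, 1]
    - [[0, 0, 0], 0, 1]
    - [[0, 0, 0], 0, 1]

```text
clock: 15.1
eef_pos: [445.0, 350.3, 256.1]
eef_rot: [-3.141, -0.001, -2.773]
wrist_force: [-0.1, -0.3, -0.3]
finger_gap: 94.0
```

Run:
```python
from h import *
s=manip.read_state();print(s['eef_pos'],np.degrees(s['eef_rot'][2]),s['finger_gap'],s['wrist_force'])
c,p,d=snap('wrist','l1');W=world(c,d);H=W[...,2];pi=p.astype(int);grey=(pi.max(-1)-pi.min(-1)<35)
m=((d>0)&(H>7)&(H<17)&grey).astype(np.uint8);m=cv2.morphologyEx(m,cv2.MORPH_CLOSE,np.ones((5,5)));l=cv2.connectedComponentsWithStats(m);i=1+np.argmax(l[2][1:,4])
P=W[(l[1]==i)&(H>7)&(H<17)];print('flange',cv2.minAreaRect(P[:,:2].astype(np.float32)),np.median(P[:,2]))
g=(d>0)&(H>30)&(H<45)&(abs(W[...,0]-440)<50)&(abs(W[...,1]-347)<50);P=W[g];r=cv2.minAreaRect(P[:,:2].astype(np.float32));print('ridge',r,np.percentile(P[:,2],[50,95]))
print(todelta((r[0][0],r[0][1],50),201.5))
```

```text
[445.00674547 350.30566315 256.13390631] -158.89673762369404 94.00464014633015 [-0.10120842 -0.31847467 -0.2922962 ]
flange ((440.7010803222656, 346.308837890625), (178.89889526367188, 158.4527587890625), 22.138343811035156) 11.464488156053676
ridge ((441.1773986816406, 346.5962219238281), (16.31174659729004, 63.59475326538086), 21.71249771118164) [37.0704282  38.38904981]
[ 0.51 -0.14 20.64 -0.43]
```

View pics/wrist_l1.png

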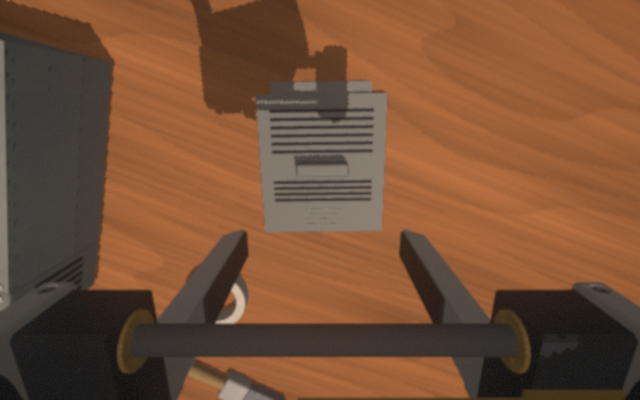

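The lid is at (322,160) and its ridge at (322,167), with the lip at (322,86) towards the robot. The flange measures 179 x 158 with its top at 11.5, and the ridge is centred at (441.2,346.6). I'll grip the ridge by its two ends, about 4 mm towards the press end. Lifted slowly, the lid should then hang with its lip down.

Request:
carry_out:
  deltas:
    - [[0.1, -0.2, 1], -0.7, 1]
    - [[0, 0, 2.5], 0, 1]
    - [[0, 0, 3], 0, 1]
    - [[0, 0, 3], 0, 1]
    - [[0, 0, 3], 0, 1]
    - [[0, 0, 2.5], 0, 1]
    - [[0, 0, 2], 0, 1]
    - [[0, 0, 1.5], 0, 1]
    - [[0, 0, 1.5], 0, 1]
    - [[0, 0, 1], 0, 1]
    - [[0, 0, 0.5], 0, 1]
    - [[0, 0, 0], 0, 1]
    - [[0, 0, 0], 0, 1]
  grip_force: 8

```text
clock: 16.23
eef_pos: [445.6, 347.9, 42.3]
eef_rot: [3.142, 0.0, -2.761]
wrist_force: [0.1, 0.3, 0.7]
finger_gap: 94.1
```

```bash
python3 -c "
from h import *
s=manip.read_state();print(s['eef_pos'],np.degrees(s['eef_rot'][2]),s['wrist_force']);print(todelta((444.9,348.1,39),-158.2))"
```

```text
[445.57570522 347.90461808  42.34464019] -158.1681935572575 [0.14412889 0.29499665 0.71060406]
[0.06 0.04 0.33 0.03]
```

Request:
carry_out:
  deltas:
    - [[0.05, 0.05, 0.3], 0, 1]
    - [[0, 0, 0], 0, 0.5]
    - [[0, 0, 0], 0, 0.5]
    - [[0, 0, 0], 0, 0.5]
    - [[0, 0, 0], 0, 0.5]
    - [[0, 0, 0], 0, 0.5]
    - [[0, 0, 0], 0, 0.5]
    - [[0, 0, 0], 0, 0.5]
    - [[0, 0, 0], 0, 0.5]
  grip_force: 8

```text
clock: 16.98
eef_pos: [444.7, 348.4, 39.1]
eef_rot: [3.142, 0.0, -2.76]
wrist_force: [-0.6, -0.8, 2.5]
finger_gap: 64.2
```

Gripped at 64.2. Now a slow lift of 2 cm.

Request:
carry_out:
  deltas:
    - [[0, 0, -0.15], 0, 0.5]
    - [[0, 0, -0.15], 0, 0.5]
    - [[0, 0, -0.2], 0, 0.5]
    - [[0, 0, -0.25], 0, 0.5]
    - [[0, 0, -0.25], 0, 0.5]
    - [[0, 0, -0.25], 0, 0.5]
    - [[0, 0, -0.25], 0, 0.5]
    - [[0, 0, -0.25], 0, 0.5]
    - [[0, 0, -0.25], 0, 0.5]
    - [[0, 0, 0], 0, 0.5]
    - [[0, 0, 0], 0, 0.5]

```text
clock: 17.9
eef_pos: [444.7, 348.4, 59.1]
eef_rot: [3.142, 0.0, -2.76]
wrist_force: [-0.6, 0.0, -4.1]
finger_gap: 63.9
```

```bash
cat >> h.py <<'E'
def lidplane(tag,T=None,dz=(-70,-8)):
    """fit plane to lid top in wrist view; returns tilt deg along tool x etc."""
    s=manip.read_state();c,p,d=snap('wrist',tag);W=world(c,d)
    y=s['eef_rot'][2];q=W-s['eef_pos'];a=q[...,0]*np.cos(y)+q[...,1]*np.sin(y);b=q[...,0]*np.sin(y)-q[...,1]*np.cos(y);z=q[...,2]
    pi=p.astype(int);grey=(pi.max(-1)-pi.min(-1)<35)
    m=(d>0)&grey&(a>12)&(a<85)&(abs(b)<70)&(z>dz[0])&(z<dz[1])
    A=np.c_[a[m],b[m],np.ones(m.sum())];Z=z[m]
    w=np.ones(len(Z),bool)
    for _ in range(8):
        k=np.linalg.lstsq(A[w],Z[w],rcond=None)[0];r=Z-A@k;w=abs(r)<max(2.5,2*np.median(abs(r[w])))
    print('slope along tool x deg',np.degrees(np.arctan(k[0])),'roll',np.degrees(np.arctan(k[1])),'z at axis',k[2],'n',w.sum(),'of',len(w),'rms',r[w].std())
    print(s['eef_pos'],np.degrees(y),s['finger_gap'],s['wrist_force'])
    return s,p,d,a,b,z,k
E
python3 - <<'E'
from h import *
lidplane('l2')
snap('side','l2')
E
```

```text
slope along tool x deg -0.023489881755464775 roll 0.009006980513752314 z at axis -27.584921779221546 n 29060 of 29154 rms 0.6603118372486906
[444.67601768 348.43272303  59.08826099] -158.14386626392616 63.90108883027808 [-0.64001948  0.01869384 -4.05317446]
```

View pics/wrist_l2.png

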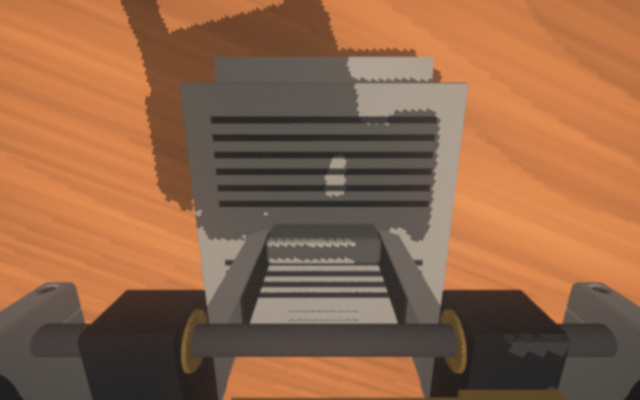

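At 8 N the lid hangs level (0.0° slope), so the pads hold it. I'll go back near the bench, where a slip can do no harm, and try a softer grip.

Request:
carry_out:
  deltas:
    - [[0, 0, 0.4], 0, 0.5]
    - [[0, 0, 0.5], 0, 0.5]
    - [[0, 0, 0.5], 0, 0.5]
    - [[0, 0, 0.3], 0, 0.5]
    - [[0, 0, 0], 0, 0.5]

```text
clock: 18.42
eef_pos: [444.2, 348.1, 40.8]
eef_rot: [-3.141, -0.002, -2.76]
wrist_force: [0.4, 1.2, -4.7]
finger_gap: 64.0
```

Request:
carry_out:
  deltas:
    - [[0, 0, 0], 0, 0.5]
    - [[0, 0, 0], 0, 0.5]
    - [[0, 0, 0], 0, 0.5]
    - [[0, 0, -0.1], 0, 0.5]
    - [[0, 0, -0.1], 0, 0.5]
    - [[0, 0, -0.1], 0, 0.5]
    - [[0, 0, -0.1], 0, 0.5]
    - [[0, 0, -0.1], 0, 0.5]
    - [[0, 0, -0.1], 0, 0.5]
    - [[0, 0, -0.1], 0, 0.5]
    - [[0, 0, -0.1], 0, 0.5]
    - [[0, 0, 0], 0, 0.5]
    - [[0, 0, 0], 0, 0.5]
  grip_force: 4

```text
clock: 19.5
eef_pos: [444.6, 348.4, 50.0]
eef_rot: [3.142, 0.0, -2.76]
wrist_force: [-0.6, -0.3, -4.0]
finger_gap: 64.2
```

Run:
```python
from h import *
lidplane('l3')
```

```text
slope along tool x deg -0.03273827985377213 roll 0.010659134260436659 z at axis -27.60302399349898 n 29031 of 29109 rms 0.6627388584996299
[444.64882335 348.39391506  50.00177594] -158.14717400657256 64.21618452837647 [-0.6202765  -0.34108563 -4.00010152]
```

Even at 4 N the pads hold it level. I'll tilt it actively instead: grip at 12 N, rest the press end lightly on the cleaner's front rim (the flat top over the ledge, z 140) and lower it, so the lid turns between the pads. First I'll lift, turn and carry it there.

Request:
carry_out:
  deltas:
    - [[0, 0, 0], 0, 0.5]
    - [[0, 0, 0], 0, 0.5]
    - [[0, 0, -0.8], 0, 0.5]
    - [[0, 0, -1.6], 0, 0.5]
    - [[0, 0, -2.2], 0, 0.5]
    - [[0, 0, -2.2], 0, 0.5]
    - [[0, 0, -2.2], 0, 0.5]
    - [[0, 0, -2.2], 0, 0.5]
    - [[0, 0, -2.2], 0, 0.5]
    - [[0, 0, -2.2], 0, 0.5]
    - [[0, 0, -1.6], 0, 0.5]
    - [[0, 0, -0.8], 0, 0.5]
    - [[0, 0, 0], 3, 0.5]
    - [[0, 0, 0], 5, 0.5]
    - [[0, 0, 0], 5, 0.5]
    - [[0, 0, 0], 2.7, 0.5]
  grip_force: 12

```text
clock: 20.88
eef_pos: [444.4, 348.2, 229.7]
eef_rot: [-3.141, -0.001, -3.039]
wrist_force: [-0.2, -0.2, -5.0]
finger_gap: 63.5
```

Request:
carry_out:
  deltas:
    - [[0.3, -1, 0], 0, 0.5]
    - [[0.65, -2, 0], 0, 0.5]
    - [[0.65, -2, 0], 0, 0.5]
    - [[0.65, -2, 0], 0, 0.5]
    - [[0.65, -2, 0], 0, 0.5]
    - [[0.65, -2, 0], 0, 0.5]
    - [[0.65, -2, 0], 0, 0.5]
    - [[0.65, -2, 0], 0, 0.5]
    - [[0.65, -2, 0], 0, 0.5]
    - [[0.65, -2, 0], 0, 0.5]
    - [[0.65, -2, 0], 0, 0.5]
    - [[0.65, -2, 0], 0, 0.5]
    - [[0.65, -2, 0], 0, 0.5]
    - [[0.65, -2, 0], 0, 0.5]
    - [[0.65, -2, 0], 0, 0.5]
    - [[0.65, -2, 0], 0, 0.5]
    - [[0.65, -2, 0], 0, 0.5]
    - [[0.65, -2, 0], 0, 0.5]
    - [[0.65, -2, 0], 0, 0.5]
    - [[0.1, -0.3, 0], 0, 0.5]

```text
clock: 22.55
eef_pos: [363.1, -37.6, 229.8]
eef_rot: [-3.141, -0.0, -3.034]
wrist_force: [0.8, -0.3, -4.9]
finger_gap: 64.0
```

Run:
```python
from h import *
lidplane('l4')
print(todelta((364.5,-34.9,182),-173.83))
```

```text
slope along tool x deg -0.06143216312487704 roll -0.038634121388538924 z at axis -27.537098694247632 n 28984 of 29018 rms 0.6578542156958105
[363.12159162 -37.64642086 229.8150911 ] -173.82819099322845 64.04513067476485 [ 0.847279   -0.30416314 -4.94412856]
[-0.13  0.19  4.79 -0.05]
```

View pics/wrist_l4.png

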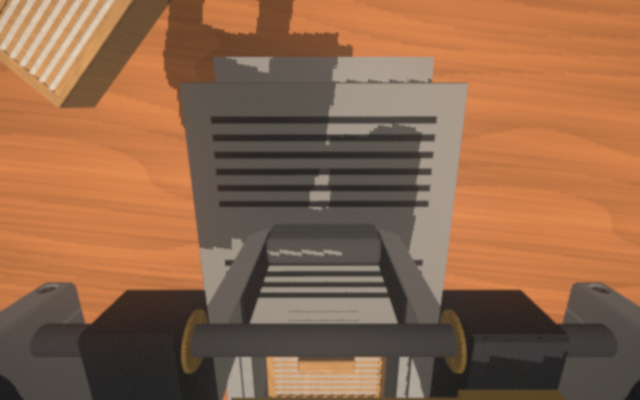

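The lid is held level, with its lip at (323,70) and its press end over the rim below. Now I'll lower it onto the rim, first to just above contact.

Request:
carry_out:
  deltas:
    - [[-0.1, 0.2, 0.5], 0, 0.5]
    - [[0, 0, 1], 0, 0.5]
    - [[0, 0, 1.2], 0, 0.5]
    - [[0, 0, 1], 0, 0.5]
    - [[0, 0, 0.6], 0, 0.5]
    - [[0, 0, 0.3], 0, 0.5]
    - [[0, 0, 0.2], 0, 0.5]
    - [[0, 0, 0.2], 0, 0.5]
    - [[0, 0, 0.2], 0, 0.5]
    - [[0, 0, 0.2], 0, 0.5]
    - [[0, 0, 0.2], 0, 0.5]
    - [[0, 0, 0], 0, 0.5]
    - [[0, 0, 0], 0, 0.5]

```text
clock: 23.68
eef_pos: [365.1, -33.4, 174.0]
eef_rot: [-3.142, 0.0, -3.034]
wrist_force: [-0.4, 0.1, -4.7]
finger_gap: 63.6
```

Run:
```python
from h import *
lidplane('l5')
```

```text
slope along tool x deg -4.996500604417442 roll 0.01433539610150536 z at axis -27.583409842653666 n 28205 of 28293 rms 0.6693343242888714
[365.14413858 -33.3611045  173.96683381] -173.84794587368674 63.60640729234147 [-0.36972135  0.06982476 -4.66786318]
```

The lid is turning between the pads: 5° so far, lip down, with no slip. I'll keep lowering.

Request:
carry_out:
  deltas:
    - [[0.05, 0, 0.2], 0, 0.5]
    - [[0.05, 0, 0.2], 0, 0.5]
    - [[0.05, 0, 0.2], 0, 0.5]
    - [[0.05, 0, 0.2], 0, 0.5]
    - [[0.05, 0, 0.2], 0, 0.5]
    - [[0.05, 0, 0.2], 0, 0.5]
    - [[0.05, 0, 0.2], 0, 0.5]
    - [[0.05, 0, 0.2], 0, 0.5]
    - [[0.05, 0, 0.2], 0, 0.5]
    - [[0, 0, 0], 0, 0.5]
    - [[0, 0, 0], 0, 0.5]

```text
clock: 24.65
eef_pos: [360.4, -33.8, 155.8]
eef_rot: [3.141, -0.001, -3.034]
wrist_force: [-0.0, -0.5, -4.1]
finger_gap: 63.9
```

Run:
```python
from h import *
lidplane('l6')
```

```text
slope along tool x deg -21.425404619110076 roll 0.04028474409740788 z at axis -28.729725670945246 n 24003 of 24777 rms 0.7145958310761277
[360.44373718 -33.80336666 155.77301801] -173.84720395934258 63.89791831072766 [-0.01829028 -0.54577892 -4.10399763]
```

View pics/wrist_l6.png

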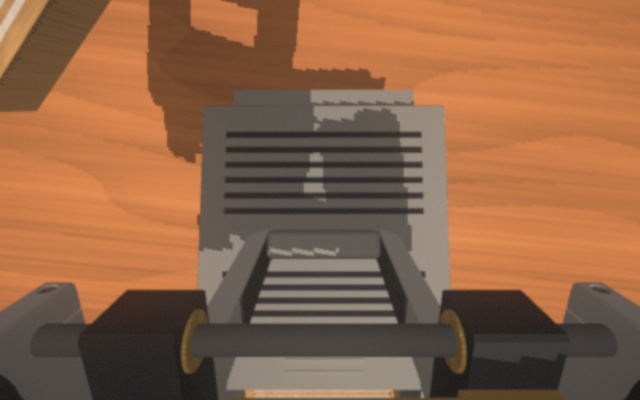

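Tilted 21.4°, lip down at (323,97), gripped firmly. Next I'll lift off the rim and work out the lid's exact pose in the tool frame.

Request:
carry_out:
  deltas:
    - [[0, 0, -0.5], 0, 0.5]
    - [[0, 0, -1], 0, 0.5]
    - [[0, 0, -2], 0, 0.5]
    - [[0, 0, -2], 0, 0.5]
    - [[0, 0, -2], 0, 0.5]
    - [[0, 0, -2], 0, 0.5]
    - [[0, 0, -1], 0, 0.5]
    - [[0, 0, 0], 0, 0.5]
    - [[0, 0, 0], 0, 0.5]
  grip_force: 20

```text
clock: 25.45
eef_pos: [360.5, -33.8, 260.5]
eef_rot: [-3.142, 0.0, -3.034]
wrist_force: [-0.2, 0.2, -4.4]
finger_gap: 63.6
```

```bash
cat >> h.py <<'E'
def lidpose(tag):
    s,p,d,a,b,z,k=lidplane(tag)
    th=np.arctan(-k[0])
    # distance along the plane (towards lip) of points on the top face; across the face middle
    n=np.array([np.sin(th),np.cos(th)])
    h=(a*n[0]+z*n[1])-k[2]*np.cos(th); t=a*np.cos(th)-z*np.sin(th)
    for nm,lo,hi in(('flange end',-2.5,2.5),('lip end',-11,-5)):
        e=[]
        for bb in np.arange(-45,46,3):
            m=(d>0)&(abs(b-bb)<1.5)&(h>lo)&(h<hi)&(t>40)&(t<150)
            if m.sum()>3: e.append(np.percentile(t[m],99.5))
        print(nm,'t',np.median(e),np.std(e))
        if nm=='flange end': te=np.median(e)
    # flange bottom corner H: t=te, h=-6 ; in tool(a,z)
    def pt(lx,lz):   # lid frame point -> (a,z) rel. TCP  (lid x = -t)
        T=te-90-lx; hh=lz-12+k[2]*np.cos(th)
        return np.array([T*np.cos(th)+hh*np.sin(th), -T*np.sin(th)+hh*np.cos(th)])
    O=np.array([542.5,-15.7]);cy=np.radians(6.17)
    q=s['eef_pos'][:2]-O; cx=q[0]*np.cos(cy)+q[1]*np.sin(cy);cyy=-q[0]*np.sin(cy)+q[1]*np.cos(cy);cz=s['eef_pos'][2]
    print('TCP in cleaner',cx,cyy,cz,'theta',np.degrees(th))
    for nm,l in dict(grip=(0,25),hinge=(-90,6),lip=(-104,2),press=(90,6)).items():
        A=pt(*l);print(nm,'cleaner x,z',np.round([cx-A[0],cz+A[1]],1),'rel TCP a,z',np.round(A,1))
E
python3 - <<'E'
from h import *
lidpose('l7')
E
```

```text
slope along tool x deg -21.437629479838318 roll 0.03239839605383317 z at axis -28.745074616885294 n 23995 of 24728 rms 0.7141878162397406
[360.52539593 -33.79861367 260.51956974] -173.84232831858583 63.639554317123256 [-0.16967825  0.17801243 -4.41299859]
flange end t 97.05742229926341 0.12299189971256816
lip end t 111.71309427934727 0.1523468677423962
TCP in cleaner -182.86571097723552 1.564637721920036 260.5195697442387 theta 21.437629479838318
grip cleaner x,z [-184.4  245.1] rel TCP a,z [  1.5 -15.4]
hinge cleaner x,z [-261.2  194.6] rel TCP a,z [ 78.4 -66. ]
lip cleaner x,z [-272.8  185.7] rel TCP a,z [ 89.9 -74.8]
press cleaner x,z [-93.7 260.3] rel TCP a,z [-89.2  -0.2]
```

Request:
carry_out:
  deltas:
    - [[-0.7, -0.1, 0], 0, 0.5]
    - [[-1.5, -0.05, 0], 0, 0.5]
    - [[-1.8, 0, 0], 0, 0.5]
    - [[-1.8, 0, 0], 0, 0.5]
    - [[-1.8, 0, 0], 0, 0.5]
    - [[-1.8, 0, 0], 0, 0.5]
    - [[-1.8, 0, 0], 0, 0.5]
    - [[-1.8, 0, 0], 0, 0.5]
    - [[-1.8, 0, 0], 0, 0.5]
    - [[-1.8, 0, 0], 0, 0.5]
    - [[-1.2, 0, 0], 0, 0.5]
    - [[-0.7, 0, 0.5], 0, 0.5]
    - [[0, 0, 1], 0, 0.5]
    - [[0, 0, 1], 0, 0.5]
    - [[0, 0, 0.8], 0, 0.5]
    - [[0, 0, 0.5], 0, 0.5]
    - [[0, 0, 0.2], 0, 0.5]
    - [[0, 0, 0], 0, 0.5]
    - [[0, 0, 0], 0, 0.5]

```text
clock: 27.08
eef_pos: [544.7, -15.5, 221.4]
eef_rot: [-3.141, 0.001, -3.034]
wrist_force: [-0.6, -0.3, -4.0]
finger_gap: 63.4
```

Run:
```python
from h import *
lidpose('l8')
```

```text
slope along tool x deg -21.493058768885373 roll 0.007916043095513001 z at axis -28.80010938277808 n 24005 of 24724 rms 0.713602830542435
[544.72236446 -15.50224857 221.35608465] -173.84580884925074 63.4480637404469 [-0.57484532 -0.33510702 -3.97305781]
flange end t 97.0940967659318 0.12131263138750335
lip end t 141.8882929981113 0.35209029567858574
TCP in cleaner 2.2307452255129885 -0.042251146838868964 221.35608465061918 theta 21.493058768885373
grip cleaner x,z [  0.7 205.9] rel TCP a,z [  1.5 -15.4]
hinge cleaner x,z [-76.1 155.3] rel TCP a,z [ 78.3 -66.1]
lip cleaner x,z [-87.7 146.4] rel TCP a,z [ 89.9 -74.9]
press cleaner x,z [ 91.4 221.2] rel TCP a,z [-89.2  -0.1]
```

View pics/wrist_l8.png

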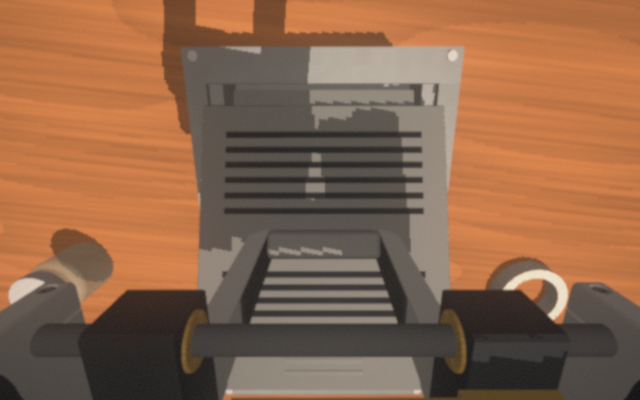

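The ledge edge is at row ~83 and the lip just short of it at row ~97, laterally centred (column 324 against 323). I'll check the ledge edge in the same view.

Run:
```python
from h import *
z=np.load('pics/wrist_l8.npz');d=z['d'];W=world(cal('wrist'),d)
cy=np.radians(6.17);q=W[...,:2]-[542.5,-15.7];x=q[...,0]*np.cos(cy)+q[...,1]*np.sin(cy);y=-q[...,0]*np.sin(cy)+q[...,1]*np.cos(cy);H=W[...,2]
e=[];f=[]
for bb in np.arange(-60,61,5):
    m=(d>0)&(abs(y-bb)<2.5)&(abs(H-140)<3)&(x>-135)&(x<-85)
    if m.sum()>5:e.append(x[m].max());f.append(x[m].min());hh=np.median(H[m])
print('ledge edge x',np.median(e),np.std(e),'outer',np.median(f),'z',hh,len(e))
m=(d>0)&(abs(H-140)<3)&(abs(x+106)<8); print('y range',y[m].min(),y[m].max())
```

```text
ledge edge x -93.75608834167275 0.05329052813955972 outer -117.91540666686628 z 139.5693524037187 25
y range -99.77079185706445 97.14711253561637
```

Request:
carry_out:
  deltas:
    - [[0, -0.05, 0.4], 0, 0.5]
    - [[0, 0, 0.6], 0, 0.5]
    - [[0, 0, 0.5], 0, 0.5]
    - [[0, 0, 0.3], 0, 0.5]
    - [[0, 0, 0], 0, 0.5]
    - [[0, 0, 0], 0, 0.5]
    - [[0, 0, 0], 0, 0.5]

```text
clock: 27.72
eef_pos: [544.9, -16.0, 203.1]
eef_rot: [-3.142, 0.0, -3.034]
wrist_force: [-0.0, -0.6, -4.7]
finger_gap: 63.7
```

Hinge height is about 137 with no contact. I'll go down gently until the flange touches the rebate.

Request:
carry_out:
  deltas:
    - [[0, 0, 0.1], 0, 0.5]
    - [[0, 0, 0.1], 0, 0.5]
    - [[0, 0, 0], 0, 0.5]
    - [[0, 0, 0], 0, 0.5]
    - [[0, 0, 0], 0, 0.5]

```text
clock: 28.13
eef_pos: [544.8, -16.0, 201.0]
eef_rot: [-3.142, 0.0, -3.034]
wrist_force: [0.4, -1.2, -3.9]
finger_gap: 63.9
```

Run:
```python
from h import *
lidpose('l9')
```

```text
slope along tool x deg -21.46662026039229 roll 0.02939405997886892 z at axis -28.77424603185829 n 23963 of 24691 rms 0.7101279756029343
[544.79064647 -15.97783062 200.98396758] -173.84452049160876 63.891140648886136 [ 0.38328717 -1.19883523 -3.87208744]
flange end t 97.06512040378472 0.11397192180795597
lip end t 111.72082473542606 0.13087127103593962
TCP in cleaner 2.2475167107810905 -0.5224171934679182 200.98396757838256 theta 21.46662026039229
grip cleaner x,z [  0.7 185.6] rel TCP a,z [  1.5 -15.4]
hinge cleaner x,z [-76.1 135. ] rel TCP a,z [ 78.3 -66. ]
lip cleaner x,z [-87.7 126.1] rel TCP a,z [ 89.9 -74.9]
press cleaner x,z [ 91.4 200.8] rel TCP a,z [-89.2  -0.2]
```

Hinge height reads 135.0. Now I'll slide the lip under the ledge.

Request:
carry_out:
  deltas:
    - [[0.2, 0, 0], 0, 0.5]
    - [[0.3, 0, 0], 0, 0.5]
    - [[0.3, 0, 0], 0, 0.5]
    - [[0.2, 0, 0], 0, 0.5]
    - [[0.1, 0, 0], 0, 0.5]
    - [[0.1, 0, 0], 0, 0.5]
    - [[0, 0, 0], 0, 0.5]
    - [[0, 0, 0], 0, 0.5]

```text
clock: 28.85
eef_pos: [532.9, -17.3, 201.0]
eef_rot: [-3.142, 0.0, -3.034]
wrist_force: [0.5, 0.1, -3.3]
finger_gap: 64.1
```

Run:
```python
from h import *
lidpose('l10')
```

```text
slope along tool x deg -21.424127700944087 roll 0.02837961462222622 z at axis -28.799980598639735 n 24437 of 25151 rms 0.7127529592351797
[532.85436565 -17.26161574 200.99091988] -173.84424901090568 64.10573814078026 [ 0.51088063  0.14929502 -3.30506062]
flange end t 107.45084133029678 0.6792911726402873
lip end t 103.85506300499917 0.18182175843528625
TCP in cleaner -9.75760140832313 -0.5158686404126498 200.99091988266596 theta 21.424127700944087
grip cleaner x,z [-21.  181.8] rel TCP a,z [ 11.2 -19.2]
hinge cleaner x,z [-97.8 131.2] rel TCP a,z [ 88.  -69.8]
lip cleaner x,z [-109.4  122.4] rel TCP a,z [ 99.6 -78.6]
press cleaner x,z [ 69.8 196.9] rel TCP a,z [-79.5  -4. ]
```

View pics/wrist_l10.png

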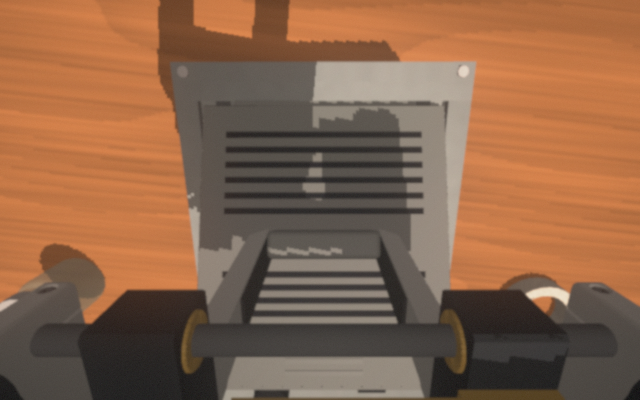

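The tilt and grip are unchanged (21.4°), so with the earlier offsets the lip is at about x -99.7, z 126 and y -0.5. It is in under the ledge, which is now hidden. I'll go in 1 mm more, settle it and hold, then swing down along the arc.

Request:
carry_out:
  deltas:
    - [[0.1, 0, 0.1], 0, 0.5]
    - [[0, 0, 0], 0, 0.5]
    - [[0, 0, 0], 0, 0.5]
    - [[0, 0, 0], 0, 0.5]
    - [[-0.1, 0, 0.15], 0, 0.5]
    - [[-0.1, 0, 0.15], 0, 0.5]
    - [[-0.1, 0, 0.15], 0, 0.5]
    - [[-0.1, 0, 0.15], 0, 0.5]
    - [[-0.1, 0, 0.15], 0, 0.5]
    - [[-0.1, 0, 0.15], 0, 0.5]
    - [[0, 0, 0], 0, 0.5]
    - [[0, 0, 0], 0, 0.5]
  grip_force: 12

```text
clock: 29.9
eef_pos: [537.8, -16.7, 190.8]
eef_rot: [3.142, -0.0, -3.034]
wrist_force: [0.0, 0.1, -3.4]
finger_gap: 63.6
```

Run:
```python
from h import *
lidplane('l11')
```

```text
slope along tool x deg -14.923856021367927 roll 0.007456799167237903 z at axis -28.485120139131247 n 26490 of 26671 rms 0.6944629924666361
[537.83008529 -16.70957208 190.79064587] -173.84305079150784 63.568214413190745 [ 0.02699584  0.11731802 -3.40685512]
```

View pics/wrist_l11.png

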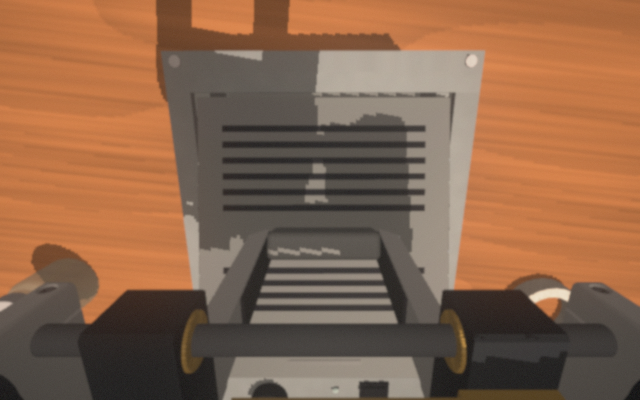

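The tilt is 14.9°, just as the arc predicts, and the flange edge sits at the ledge (row ~95). I'll continue to about 7°.

Request:
carry_out:
  deltas:
    - [[-0.08, 0, 0.15], 0, 0.5]
    - [[-0.08, 0, 0.15], 0, 0.5]
    - [[-0.08, 0, 0.15], 0, 0.5]
    - [[-0.08, 0, 0.15], 0, 0.5]
    - [[-0.08, 0, 0.15], 0, 0.5]
    - [[-0.06, 0, 0.15], 0, 0.5]
    - [[-0.06, 0, 0.15], 0, 0.5]
    - [[-0.06, 0, 0.15], 0, 0.5]
    - [[0, 0, 0], 0, 0.5]
    - [[0, 0, 0], 0, 0.5]

```text
clock: 30.78
eef_pos: [543.6, -16.1, 178.9]
eef_rot: [3.142, -0.0, -3.034]
wrist_force: [0.0, 0.8, -2.8]
finger_gap: 63.9
```

Run:
```python
from h import *
lidplane('l12')
```

```text
slope along tool x deg -6.8075767453518745 roll -0.003976317862878445 z at axis -28.52595686520199 n 27646 of 27939 rms 0.6770353794366887
[543.59883097 -16.06809674 178.87560916] -173.84120015512738 63.9284526284828 [ 2.69709366e-03  7.56417433e-01 -2.83671034e+00]
```

Now 6.8°. I'll creep on down to touch the clip at about 5.4°.

Request:
carry_out:
  deltas:
    - [[-0.03, 0, 0.1], 0, 0.5]
    - [[-0.03, 0, 0.1], 0, 0.5]
    - [[-0.02, 0, 0.1], 0, 0.5]
    - [[0, 0, 0], 0, 0.5]
    - [[0, 0, 0], 0, 0.5]

```text
clock: 31.25
eef_pos: [544.4, -16.0, 176.0]
eef_rot: [-3.142, 0.0, -3.034]
wrist_force: [-0.3, -0.3, -1.7]
finger_gap: 64.2
```

Run:
```python
from h import *
lidplane('l13')
```

```text
slope along tool x deg -4.974004577090557 roll 0.008097226876717106 z at axis -28.5877747171361 n 27909 of 28229 rms 0.6689539702743413
[544.42675417 -16.03042328 176.03356833] -173.8462484602488 64.24903930304693 [-0.30951219 -0.33278914 -1.71721924]
```

Contact is starting (the load is dropping) at 5.0°, so the clip carries the press end. I'll release gently and rise.

Request:
carry_out:
  deltas:
    - [[0, 0, 0], 0, 0.72]
    - [[0, 0, 0], 0, 0.75]
    - [[0, 0, 0], 0, 0.8]
    - [[0, 0, 0], 0, 0.85]
    - [[0, 0, 0], 0, 0.9]
    - [[0, 0, 0], 0, 0.9]
    - [[0, 0, 0], 0, 0.9]
    - [[0, 0, -1], 0, 0.9]
    - [[0, 0, -2], 0, 0.9]
    - [[0, 0, -2], 0, 0.9]
    - [[0, 0, -1], 0, 0.5]
    - [[0, 0, 0], 0, 0]
    - [[0, 0, 0], 0, 0]
  grip_force: 20

```text
clock: 32.38
eef_pos: [544.3, -16.0, 235.9]
eef_rot: [-3.142, 0.0, -3.034]
wrist_force: [0.0, 0.1, -0.2]
finger_gap: 68.1
```

Run:
```python
from h import *
lidplane('l14',dz=(-110,-40))
s=manip.read_state();cy=np.radians(6.17);O=np.array([542.5,-16.1])
T=O+66*np.array([np.cos(cy),np.sin(cy)]);print(T,todelta((T[0],T[1],185)))
```

```text
slope along tool x deg -4.917095892879101 roll 0.015209799633201715 z at axis -88.5569275215341 n 16636 of 16913 rms 0.7101706610575813
[544.34986283 -16.00565359 235.90116713] -173.84603394730297 68.0896401745305 [ 0.02026562  0.13914825 -0.1818909 ]
[608.11768682  -9.00639889] [-6.44  0.01  5.01  0.  ]
```

View pics/wrist_l14.png

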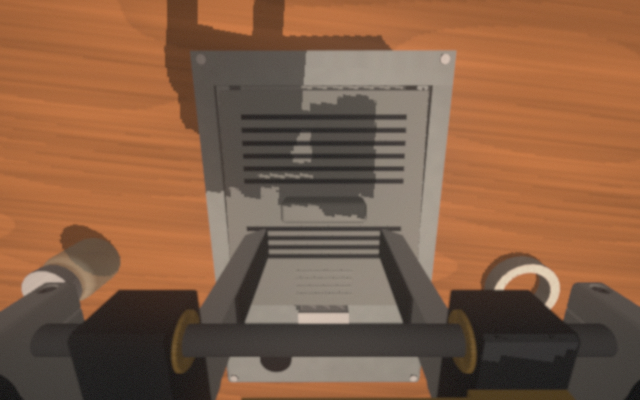

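Released. The lid rests at 4.9° on the clip (323,310) with its hinge end under the ledge. I'll shut the fingers and move over the ribbed patch.

Request:
carry_out:
  deltas:
    - [[-0.8, 0, 0], 0, 0]
    - [[-1.6, 0, 0], 0, 0]
    - [[-1.6, 0, 0], 0, 0]
    - [[-1.6, 0, 0], 0, 0]
    - [[-0.8, 0, 0.5], 0, 0]
    - [[0, 0, 1.5], 0, 0]
    - [[0, 0, 1.5], 0, 0]
    - [[0, 0, 1], 0, 0]
    - [[0, 0, 0.3], 0, 0]
    - [[0, 0, 0], 0, 0]
    - [[0, 0, 0], 0, 0]
    - [[0, 0, 0], 0, 0]

```text
clock: 33.43
eef_pos: [608.3, -9.2, 188.8]
eef_rot: [-3.141, 0.001, -3.034]
wrist_force: [0.2, 0.1, -0.1]
finger_gap: 0.3
```

Request:
carry_out:
  deltas:
    - [[0, 0, 0.4], 0, 0]
    - [[0, 0, 0.4], 0, 0]
    - [[0, 0, 0.2], 0, 0]
    - [[0, 0, 0.1], 0, 0]
    - [[0, 0, 0.1], 0, 0]
    - [[0, 0, 0.1], 0, 0]
    - [[0, 0, 0.1], 0, 0]
    - [[0, 0, 0.1], 0, 0]
    - [[0, 0, 0], 0, 0]

```text
clock: 34.18
eef_pos: [608.0, -9.2, 173.4]
eef_rot: [-3.141, 0.0, -3.034]
wrist_force: [-4.1, -0.0, 5.1]
finger_gap: 0.7
```

Request:
carry_out:
  deltas:
    - [[0, 0, 0.1], 0, 0]
    - [[0, 0, 0.1], 0, 0]
    - [[0, 0, 0.1], 0, 0]
    - [[0, 0, 0.1], 0, 0]
    - [[0, 0, 0.1], 0, 0]
    - [[0, 0, 0], 0, 0]

```text
clock: 34.68
eef_pos: [608.1, -9.2, 167.7]
eef_rot: [-3.142, 0.0, -3.034]
wrist_force: [0.1, 0.4, 1.1]
finger_gap: 0.4
```

Request:
carry_out:
  deltas:
    - [[0, 0, 0.1], 0, 0]
    - [[0, 0, 0.1], 0, 0]
    - [[0, 0, 0.1], 0, 0]
    - [[0, 0, 0], 0, 0]

```text
clock: 35.02
eef_pos: [608.1, -9.2, 164.8]
eef_rot: [-3.142, 0.0, -3.034]
wrist_force: [1.0, 0.5, 2.5]
finger_gap: 0.4
```

Request:
carry_out:
  deltas:
    - [[0, 0, 0.1], 0, 0]
    - [[0, 0, 0.1], 0, 0]
    - [[0, 0, 0.1], 0, 0]
    - [[0, 0, 0], 0, 0]

```text
clock: 35.35
eef_pos: [607.8, -9.1, 162.3]
eef_rot: [3.142, -0.0, -3.034]
wrist_force: [-2.8, 0.0, 6.1]
finger_gap: 0.5
```

Request:
carry_out:
  deltas:
    - [[0, 0, 0.1], 0, 0]
    - [[0, 0, 0.1], 0, 0]
    - [[0, 0, 0], 0, 0]
    - [[0, 0, 0], 0, 0]

```text
clock: 35.68
eef_pos: [608.0, -9.1, 162.1]
eef_rot: [-3.141, 0.001, -3.034]
wrist_force: [-9.8, 0.0, 22.3]
finger_gap: 0.6
```

Run:
```python
from h import *
lidplane('l15')
```

```text
slope along tool x deg -0.09425541493430772 roll 0.004808286295098718 z at axis -22.53844486210219 n 26245 of 26340 rms 0.6542231957679632
[607.95069864  -9.09730214 162.13867908] -173.83667820376021 0.590807871829647 [-9.75847066  0.04966213 22.27327354]
```

View pics/wrist_l15.png

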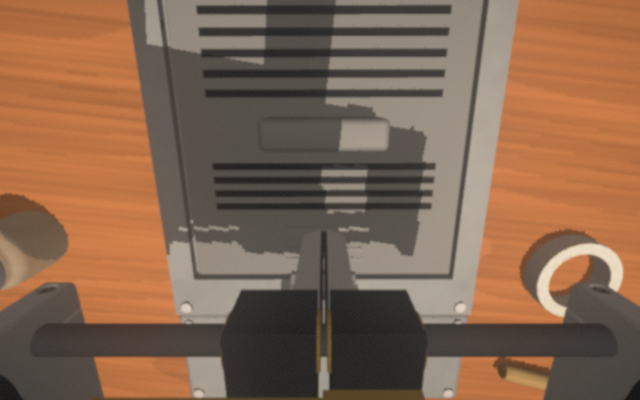

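The lid is flat (0.1°) and bottomed, with 22 N at TCP 162, which puts its top at 140. I'll withdraw and check that it stays.

Request:
carry_out:
  deltas:
    - [[0, 0, -0.2], 0, 0]
    - [[0, 0, -0.5], 0, 0]
    - [[0, 0, -1], 0, 0]
    - [[0, 0, -2], 0, 0]
    - [[0, 0, -2.5], 0, 0]
    - [[0, 0, -2.5], 0, 0]
    - [[0, 0, -2], 0, 0]
    - [[0, 0, -1], 0, 0]
    - [[0, 0, 0], 0, 0]
    - [[0, 0, 0], 0, 0]
    - [[0, 0, 0], 0, 0]

```text
clock: 36.65
eef_pos: [607.6, -9.1, 275.3]
eef_rot: [3.141, -0.002, -3.034]
wrist_force: [0.2, -0.5, 1.2]
finger_gap: 0.9
```

Run:
```python
from h import *
s=manip.read_state();print(s['eef_pos'],s['wrist_force'])
c,p,d=snap('wrist','e1');W=world(c,d);H=W[...,2]
cy=np.radians(6.17);q=W[...,:2]-[542.5,-15.9];x=q[...,0]*np.cos(cy)+q[...,1]*np.sin(cy);y=-q[...,0]*np.sin(cy)+q[...,1]*np.cos(cy)
def fit(m):
    k=np.linalg.lstsq(np.c_[x[m],y[m],np.ones(m.sum())],H[m],rcond=None)[0];return np.degrees(np.arctan(k[:2])),k[2],m.sum()
m=(d>0)&(abs(x)<84)&(abs(y)<74)&(abs(H-140)<8)&~((abs(x)<20)&(abs(y)<45));print('lid top',fit(m))
m=(d>0)&(abs(H-140)<6)&((abs(y)>86)&(abs(y)<95))&(abs(x-20)<110);print('cleaner rim',fit(m))
g=(d>0)&(H>157)&(H<172)&(abs(x)<25)&(abs(y)<45);P=np.c_[x[g],y[g]].astype(np.float32);print('ridge',cv2.minAreaRect(P),np.median(H[g]))
k=(d>0)&(H>150)&(H<166)&(x>75)&(x<125)&(abs(y)<24);print('clip x range',np.percentile(x[k],[1,50,99]),'z',np.percentile(H[k],[1,99]),k.sum())
c2,p2,d2=snap('side','e1');W2=world(c2,d2);X=W2[...,0];Y=W2[...,1]
for nm,(a,b) in dict(tape=(590,300),jar=(610,-310)).items():
    mm=(abs(X-a)<70)&(abs(Y-b)<70)&(W2[...,2]>15);P=W2[mm];print(nm,np.median(P,0))
cv2.imwrite('pics/e1side.png',cv2.resize(p2[120:290,190:420,::-1],None,fx=3,fy=3,interpolation=cv2.INTER_CUBIC))
```

```text
[607.63672719  -9.13144856 275.33821507] [ 0.17418213 -0.52686622  1.18913552]
lid top (array([-0.03968856, -0.01645336]), np.float64(139.5314355289251), np.int64(26904))
cleaner rim (array([0.00171654, 0.00228163]), np.float64(139.4421602398158), np.int64(4771))
ridge ((-1.6417312622070312, -0.24549484252929688), (15.599523544311523, 64.0305404663086), 0.08587782084941864) 165.1605178433869
clip x range [ 89.2814248   93.09631241 107.30875013] z [150.15861854 160.77885569] 534
tape [642.57035327 279.42997482  23.07961989]
jar [ 670.73314782 -299.47057103   52.07982827]
```

View pics/wrist_e1.png

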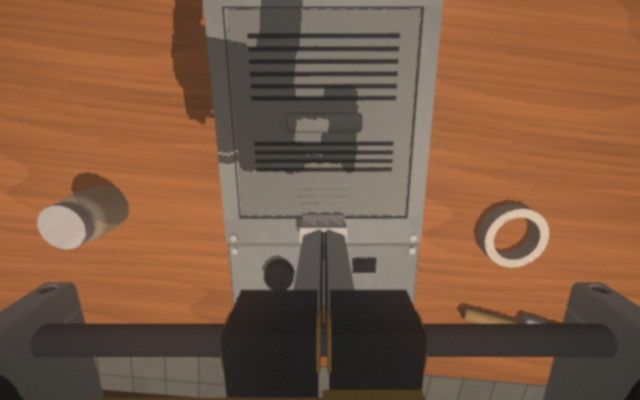

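View pics/e1side.png

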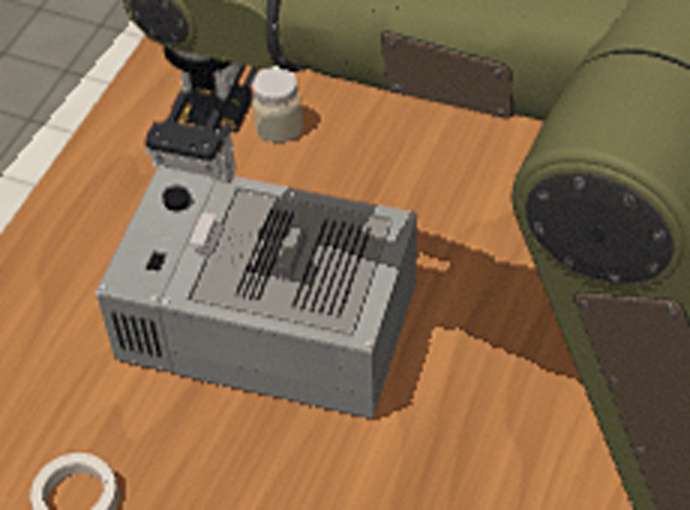

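The lid is flush: its tilt against the rim is 0.04° and its top reads 139.5 against the rim's 139.4. The clip's slope is at x 89.3 at z 150, which is its rest position (0.4 mm inside nominal). The jar at (66,225) and the tape at (515,237) stand where they were. Handing in.

```bash
python3 -c "
from cell import workorder,manip
print(workorder.sign_off(), manip.read_state()['clock'])"
```

```text
the job is handed in; nothing more can be done
the job is handed in; nothing more can be done
```

The smallest filter cartridge is in the bay and the lid is closed over it. I handed the job in at about 37 s of the 64 s allowed; no verdict is reported.

**What I did**
- **Filter:** I set the cartridge on the bay floor, where the force reversed at the expected height, and released it. Its top read about 94 against the nominal 95; the ridge was about 1 mm off the bay's middle.
- **Tilting the lid:** I gripped the lid by the ends of its ridge. My first idea, letting it tip under its own weight, failed: it stayed level at both 8 N and 4 N. I tilted it to 21.4° by lowering its press end on the cleaner's front rim while holding it.
- **Hooking:** I slid the lip under the ledge to about x -100, z 126. The ledge hides the lip there, so this comes from the grip offsets measured before the slide.
- **Closing:** I swung the lid down along its arc to about 5° on the clip, then released it. I pressed the ribbed patch with shut fingers until the lid bottomed; the last press reached 22 N.

**Last checks**
- **Lid:** it is 0.04° from flush, its top 139.5 against the rim's 139.4, and its centre is at x -1.6, y -0.2.
- **Clip:** its slope stands at its rest position.
- **Tape roll and jar:** the tape's final reading is 1.5 to 6 mm from its two at the start, and the jar's 5 mm sideways from the same camera's. I take this as measuring scatter, because nothing touched either one.
- **Robot:** it was well clear at hand-in.
- **Not seen again:** the filter could not be checked once the lid was on.

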